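Load a power board into the spring-jaw board holder

TASK

Load the power board, component side up, into the grooves of the board holder, ready for soldering: push the spring jaw back with the end of the board, hold it open while the other end comes down into the groove of the fixed jaw, then ease the jaw closed so that it grips the board. The board must end level, centred along the jaws, with its terminal block on the side nearest the robot's base, and let go. Do not force the board or let the jaw snap shut, and leave the other things on the mat alone.

Things in the scene. Friction and masses are not known exactly. Their poses are not given: they have to be found in the camera images.
- heat_sink (a point): Grasp here: centre of the finned aluminium heat sink in the middle of the loose power board, 23.2 mm above the board's underside. It is 44 mm (board x) by 50 mm (board y), 40 mm tall above the board's top, with flat outer faces. Board axes: z up out of the component side. Strips 40 mm wide through it along x and y hold nothing over 2 mm tall; parts near the corners are up to 26 mm tall.
- terminal_block (a point): Centre of the grey six-way terminal block, 12 x 38 x 13 mm, at one long edge of the board: x = -43, y = +45 mm in the board's frame, 9.7 mm above its underside. Axes as the board's. In the holder it must lie on the holder's -x side.
- holder: Board holder fixed to the bench: dark steel base 110 x 274 mm with a rail along y, two aluminium uprights 102 mm tall and steel jaws facing each other. Origin: underside, 14 mm from the base's middle towards the fixed jaw; z up; y from fixed to spring jaw; -x faces the robot's base. With the board home its axes are parallel to the holder's, its centre at x = 0, its underside 83.4 mm above the origin.
- spring_jaw (a joint): Travel of the spring jaw away from the fixed jaw (m, along the holder's +y): 0 at rest, 0.030 at its stop, 0.004 to 0.018 with the board home. The spring pushes it back towards the fixed jaw with 5 N at rest plus 0.25 N per mm of travel. It must go 6 mm past its place with the board home (so to 0.010 to 0.024) for the board's other end to pass the fixed jaw's lip.
- spring_groove (a point): Middle of the groove bottom of the spring jaw, at rest at the holder's y = +76 mm, 85 mm up; moves with the jaw, axes as the holder's. Both jaws: 70 mm long (x), 28 mm tall, V groove along x at mid height, mouth 8 mm wide, flat bottom 4.2 mm wide, 6 mm deep; lips end 9 mm above and below the groove's middle, the back plate 14 mm. Black knob behind the upright at y = 170 to 184 mm.
- mic_handle: Bystander: black tapered microphone handle standing upright, 140 mm tall, 34 to 52 mm across. Origin at the centre of its foot.
- solder_reel: Bystander: metal solder reel standing on its flange, 60 mm across, 46 mm tall. Origin at the centre of its underside.
- screwdriver: Bystander: screwdriver lying on the mat. Origin under its middle.
- board_end (a point): Middle of the board's +y end edge, half-way through its thickness; axes as the board's. The board is a dark green plate 100 mm (x) by 160 mm (y), 3.2 mm thick, about 0.4 kg, at first flat on the bench mat (mat top at z = 2 mm), components up. This end edge and the like one at y = -80 mm go into the grooves; nothing stands on the board within 12 mm of them.
- holder_mid (a point): Point in the holder at its x = 0, y = 0, 85 mm up, level with both grooves; axes as the holder's. The fixed jaw (the jaw at -y) is clamped on the rail where the last job left it: its groove bottom is somewhere from y = -80 to -66 mm, and stays there. Its exact place is not given: see it or feel for it. It stands firm; the board's far end must be eased back until it bears there.
Mind the look-alikes: they are no part of the job. Leave any orange or pink look-alike of the part that bears heat_sink alone.

How it is judged:
On the way:
1. the board holds the spring jaw pushed open by at least 8 mm (value of joint spring_jaw above 0.008 m and contact force between board and spring_jaw above 2 N and height (world z) of heat_sink above 0.08 m), for 0.1 s.
At the end, for the whole second after the job is handed in: Board gripped in both grooves, spring jaw pushed back 2.5 to 19.5 mm; centred within 10 mm along the jaws, 2.5 mm from the groove bottom, level within 1 degree, height within 1.5 mm, parallel within 2 degrees, terminal block facing the robot's base, at rest and let go (x of board_end in the frame of spring_groove between -0.01 and 0.01 m and y of board_end in the frame of spring_groove between -0.0025 and 0.0025 m and z of board_end in the frame of spring_groove between -0.002 and 0.002 m and z of heat_sink in the frame of holder_mid between 0.0201 and 0.0231 m and angle between heat_sink's own z axis and vertical below 0.02 rad and angle between the x axis of heat_sink and the x axis of holder, either way round below 0.035 rad and x of terminal_block in the frame of holder below -0.025 m and value of joint spring_jaw between 0.0025 and 0.0195 m and linear speed of board below 0.01 m/s); the robot touches nothing.
It fails at once if the board is forced against the holder or its jaws (over 70 N) (contact force between board and holder above 70 N).
It fails at once if the spring jaw snaps shut (closes faster than 0.2 m/s) (velocity of joint spring_jaw below -0.2 m/s).
It fails at once if a bystander is moved by more than 20 mm (distance of any of mic_handle, solder_reel, screwdriver from where it was at the start of the episode above 0.02 m).
It also fails if it takes over 56 s, if anything falls off the work surface, if the arm or the gripper's body presses on something with over 40 N, if the wrist force passes 120 N, or if a joint passes its speed limit or range.

ROBOT

A 7-joint arm with a two-finger parallel gripper is mounted at the origin on the work surface. World frame = base frame: x ahead of the robot, y to its left, z up, the work surface at z = 0. Lengths are in m, angles in rad, forces in N, time in s.
With the tool pointing down it reaches from about 0.4 to 0.85 m from the base axis. Payload 4.5 kg.
Tool frame: the origin (TCP) lies between the finger pads; the fingertips stand 19 mm ahead of it and the grasp point (between the pads) is the TCP (r.tips_ahead is the distance from the TCP to the fingertips, in m); z points along the fingers, y is the line along which they close (so a half turn about z gives the same grasp; the last joint's range is limited). The gripper opens to 88 mm and grips with 3 to 60 N. Pads are 18 mm wide; open, the fingers measure 123 mm over their backs; the gripper's body (75 mm by 187 mm) begins 45 mm behind the grasp point.
Start: joints at [-1.306, 0.689, -0.195, 1.565, 0.157, 0.902, -0.215], TCP at [0.143, 0.608, 0.258] pointing down, gripper open.
Joint ranges: [-3.01, 3.01], [-0.46, 2.08], [-1.47, 1.51], [0.13, 2.56], [-1, 4.14], [0.04, 2.09], [-2.66, 2.66]. Speed limits (rad/s): [2.57, 2.57, 3.14, 3.14, 3.14, 3.14, 3.14].

INTERFACE

Orientations are given as a unit quaternion [x, y, z, w].
In Python, from plant import r, cams, models gives the robot as it stands. The module is installed in compiled form; this text tells all that it offers.
- The arm moves only by the tool jog_arm, never from a script. Its arguments are lists of equal length, an entry for each row: "turn": the turn, a rotation vector about the tool's x, y, z in rad, a list of three; "translation": the shift along the tool's x, y, z in m, a list of three; "grip": the closure, from 0 (fully open) to 1 (shut). In form: {"turn": [[ax, ay, az], ...], "translation": [[tx, ty, tz], ...], "grip": [grip, ...]}. A call has 1 to 20 rows; each row is the pose to reach, as a shift and turn from the pose commanded when the call began, along the tool's axes at that moment; what a row does not reach only later rows make up. A row lasts 1/8 s, in which the tool goes at most 62.5 mm and 10.7 degrees, less where a joint would pass 70% of its speed; a pose out of reach is approached as far as the arm can. A call with a gripper value outside its range is refused whole. The fingers move at their own pace and stop on an object; "force" is the grip in N (left out, the last holds). Time passes only in rows, so rows that repeat a pose let the fingers close. It gives the time, the measured TCP pose, the force, the opening and the grip force at its end, in the units of the state.
- r.get_state(): the state, without advancing time (a new reading comes with each control period).
- cams.snapshot(name): name is "scene" or "top" or "wrist"; returns the picture (480x640x3 uint8, red, green, blue); there is no depth.
- cams.camera_params(name): a dict with "fx", "fy", "cx", "cy" (pixels), "eye" and "orientation" of the camera in the world. Camera axes: x right, y up, looking along -z (the intrinsics and any distortion apply to the point x, -y, -z); pixel columns grow to the right and rows downward; lengths in m; the calibration is good to about 2 mm. A picture is of the moment at which its call begins: read the wrist's pose just before it. camera_params takes no time and is no camera call; for the wrist camera it gives the pose at the moment of the call.
- r.finish_job(): hands the job in; it is judged then, once.
Trained networks look in the newest picture that a camera, given by its name, has taken for a name from the list of things; names that differ only in an ending like _2 or _b are one class to them, and where a whole thing is asked for, a point or a joint stands for the part that bears it (a point fixed in the world has none). Each returns a list of dicts, best first, with "p" (0 to 1); they miss things now and then, are a little off and sometimes report something else, mostly with a low value. They report only what shows in the picture. A call takes as long as a camera call. They do not tell look-alikes from the thing itself.
- models.find_in(camera, name): "position" ([x, y, z] in m, in world coordinates, good to about 4 mm: the middle of the surface that is visible of it).
- models.masks_of(camera, name): "pixels" (480x640 bool, what is visible of it).
- models.place_of(camera, name): "position" ([x, y, z] in m, in world coordinates, good to about 4 mm: a listed point, or the origin of a listed thing).
The state is a dict: "clock": time; "q": joint angles; "qd": joint speeds; "joint_torque": joint torques, N m; "tool_pos": TCP position; "eef_rot": TCP orientation; "contact_force": force on the tool from outside, world axes, zero at the start; "moment": the same for the moment, N m; "opening": opening from 0.0 (shut) to 1.0 (fully open); "finger_force": force on a finger pad.
Only numpy, scipy, OpenCV 4.12 (cv2) and the standard library are available. Lean on these libraries where they do the work, as an engineer would, in place of code of your own. Each camera call takes 0.05 s, during which the arm holds its last target. There are 200 camera calls.

## Working session

There is one attempt and no reset: what is moved stays moved. The work goes in short steps, Python scripts to look and compute and a tool call to move; the robot and the scene stay as the last step left them, time stands still between calls to the robot, and variables do not carry over. Pictures are saved under pics/ and viewed, at most 10 in all, crops included, and the job is handed in when it is done.

Besides the shell and the picture viewer there is one more tool, called after "Call:" as a command line: name --argument value ..., lists and objects as JSON in quotes. jog_arm: Moves the arm, as the interface text tells. Its arguments: {"type":"object","properties":{"turn":{"type":"array"},"translation":{"type":"array"},"grip":{"type":"array"},"force":{"type":"number"}},"required":["turn","translation","grip"]}

```bash
mkdir -p pics; python3 - <<'E'
from plant import r,cams,models
import cv2,numpy as np
s=r.get_state();print({k:np.round(v,3).tolist() for k,v in s.items()}, r.tips_ahead)
for c in ("scene","top"):
    im=cams.snapshot(c);cv2.imwrite(f"pics/{c}0.png",im[...,::-1])
    p=cams.camera_params(c);print(c,{k:np.round(v,4).tolist() for k,v in p.items()})
    for n in ("heat_sink","terminal_block","holder","spring_groove","board_end","holder_mid","mic_handle","solder_reel","screwdriver"):
        print(n,[(np.round(d["position"],3).tolist(),round(float(d["p"]),2)) for d in models.place_of(c,n)[:4]])
E
```

```text
{'clock': 0.0, 'q': [-1.306, 0.69, -0.195, 1.566, 0.157, 0.902, -0.215], 'qd': [-0.0, -0.001, 0.0, -0.001, 0.001, -0.0, -0.0], 'joint_torque': [-0.0, -52.757, -1.267, -15.343, -0.053, 0.006, 0.0], 'tool_pos': [0.143, 0.608, 0.257], 'eef_rot': [0.115, 0.993, -0.001, -0.0], 'contact_force': [-0.326, -0.103, -0.257], 'moment': [0.01, 0.011, -0.024], 'finger_force': 0.0, 'opening': 1.002} 0.019
scene {'fx': 443.0508, 'fy': 443.0508, 'cx': 320.3, 'cy': 233.8311, 'eye': [1.2646, -0.2183, 0.6114], 'orientation': [0.3433, 0.2953, 0.5707, 0.685]}
heat_sink [([0.555, -0.251, 0.024], 0.69), ([0.655, -0.463, 0.027], 0.67), ([0.359, -0.495, 0.029], 0.62)]
terminal_block [([0.713, -0.442, 0.01], 0.97), ([0.306, -0.457, 0.011], 0.66), ([0.499, -0.224, 0.008], 0.62)]
holder [([0.599, 0.183, 0.001], 0.89)]
spring_groove [([0.582, 0.253, 0.085], 0.73)]
board_end [([0.344, -0.412, 0.004], 0.81), ([0.528, -0.175, 0.004], 0.78), ([0.726, -0.502, 0.004], 0.72)]
holder_mid [([0.596, 0.184, 0.088], 0.62)]
mic_handle [([0.737, -0.036, 0.006], 0.96)]
solder_reel [([0.772, -0.17, -0.0], 0.57)]
screwdriver [([0.384, -0.038, 0.0], 0.77)]
top {'fx': 523.625, 'fy': 523.625, 'cx': 316.7978, 'cy': 245.5858, 'eye': [0.3499, -0.0984, 1.2837], 'orientation': [-0.0728, 0.0595, 0.7106, -0.6973]}
heat_sink [([0.558, -0.246, 0.027], 0.85), ([0.363, -0.489, 0.024], 0.85), ([0.652, -0.463, 0.027], 0.65)]
terminal_block [([0.307, -0.453, 0.011], 0.87), ([0.715, -0.448, 0.011], 0.83), ([0.497, -0.227, 0.01], 0.7)]
holder [([0.595, 0.179, 0.001], 0.64)]
spring_groove [([0.58, 0.258, 0.088], 0.95), ([0.384, -0.035, 0.0], 0.24)]
board_end [([0.343, -0.416, 0.004], 0.77), ([0.723, -0.496, 0.007], 0.7), ([0.522, -0.174, 0.005], 0.6), ([0.581, 0.259, 0.088], 0.27)]
holder_mid [([0.6, 0.176, 0.089], 0.92)]
mic_handle [([0.739, -0.037, -0.001], 0.88)]
solder_reel [([0.768, -0.168, 0.003], 0.95)]
screwdriver [([0.386, -0.036, 0.0], 0.81)]
```

View pics/scene0.png

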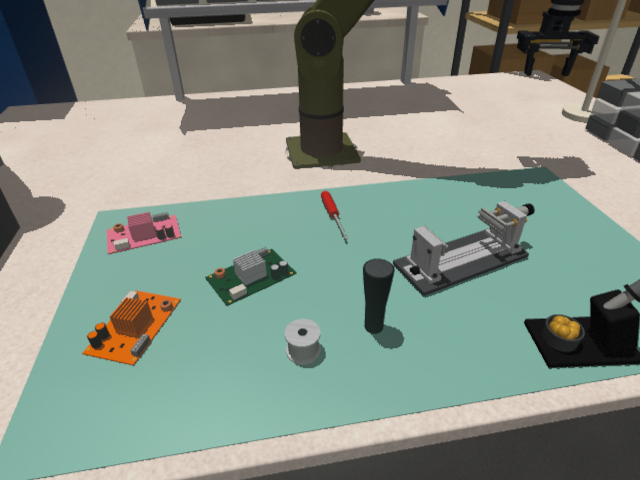

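View pics/top0.png

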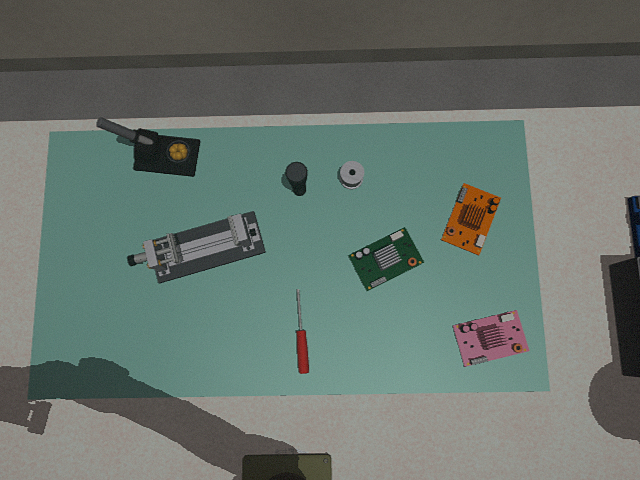

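The candidates for the board in the top view are green (386,258), orange (471,218) and pink (490,338). The job is the dark green plate, so it's the first one. I'll confirm that with a crop and refine both poses.

```bash
cat > h.py <<'E'
from plant import r,cams,models
import cv2,numpy as np
from scipy.spatial.transform import Rotation as R
np.set_printoptions(precision=4,suppress=True)
def ray(P,uv,z):
    d=np.c_[(uv[:,0]-P["cx"])/P["fx"],-(uv[:,1]-P["cy"])/P["fy"],-np.ones(len(uv))]
    d=R.from_quat(P["orientation"]).apply(d);e=np.array(P["eye"])
    return e+d*((z-e[2])/d[:,2])[:,None]
def proj(P,X):
    c=R.from_quat(P["orientation"]).inv().apply(np.atleast_2d(X)-np.array(P["eye"]))
    return np.c_[P["cx"]+P["fx"]*c[:,0]/-c[:,2],P["cy"]+P["fy"]*c[:,1]/c[:,2]]
def pose(yaw_ty,tilt=0):  # tool pointing down, tool y at world angle yaw_ty (deg)
    a=np.radians(yaw_ty);y=np.array([np.cos(a),np.sin(a),0]);z=np.array([0,0,-1.])
    return R.from_matrix(np.c_[np.cross(y,z),y,z])
def go(p,Rt,p0=None,R0=None):
    s=r.get_state();R0=R0 or R.from_quat(s["eef_rot"]);p0=s["tool_pos"] if p0 is None else p0
    print("trans",R0.inv().apply(np.array(p)-p0),"turn",(R0.inv()*Rt).as_rotvec())
E
python3 - <<'E'
from h import *
im=cams.snapshot("top");P=cams.camera_params("top")
cv2.imwrite("pics/crop1.png",np.hstack([cv2.resize(im[215:305,335:440],None,fx=4,fy=4),cv2.resize(im[195:285,125:270],(380,360))])[...,::-1])
g=(im[...,1].astype(int)>im[...,0]+15)&(im[...,1]<110)
m=np.zeros(g.shape,np.uint8);m[215:305,335:440]=g[215:305,335:440]
ys,xs=np.nonzero(m);w=ray(P,np.c_[xs,ys].astype(float),0.0052)[:,:2]
(c,wh,a)=cv2.minAreaRect((w*1000).astype(np.float32));print("board",c,wh,a)
mh=models.masks_of("top","holder")
for d in mh[:1]:
    ys,xs=np.nonzero(d["pixels"]);print(d["p"],len(xs))
    w=ray(P,np.c_[xs,ys].astype(float),0.015)[:,:2];print(cv2.minAreaRect((w*1000).astype(np.float32)))
go([0.57,0.16,0.40],pose(-77.3))
E
```

```text
board (557.0986938476562, -244.60853576660156) (101.53397369384766, 162.09957885742188) 25.373146057128906
0.58 5313
((589.2357177734375, 226.53646850585938), (118.72763061523438, 335.9160461425781), 15.638602256774902)
trans [-0.5183 -0.3389 -0.1423] turn [-0.     -0.0001  2.6892]
```

View pics/crop1.png

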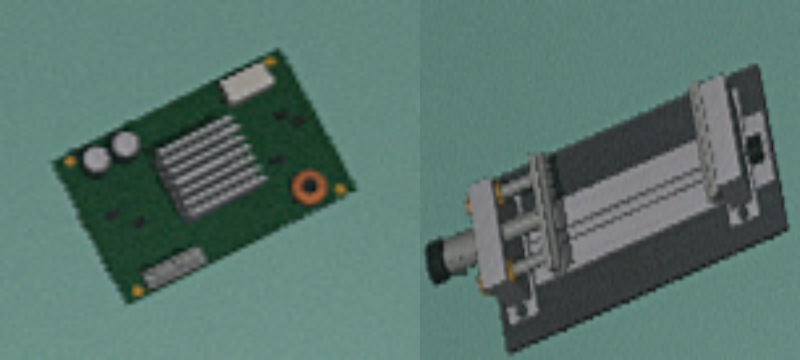

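The crop confirms the green board (crop px ~200,175) with the grey terminal block at its lower-left edge; the orange and pink ones are look-alikes. Next I'll look at the holder with the wrist camera.

Call:
jog_arm --turn '[[0,0,2.69],[0,0,2.69],[0,0,2.69],[0,0,2.69],[0,0,2.69],[0,0,2.69],[0,0,2.69],[0,0,2.69],[0,0,2.69],[0,0,2.69],[0,0,2.69],[0,0,2.69],[0,0,2.69],[0,0,2.69],[0,0,2.69],[0,0,2.69],[0,0,2.69]]' --translation '[[-0.52,-0.34,-0.14],[-0.52,-0.34,-0.14],[-0.52,-0.34,-0.14],[-0.52,-0.34,-0.14],[-0.52,-0.34,-0.14],[-0.52,-0.34,-0.14],[-0.52,-0.34,-0.14],[-0.52,-0.34,-0.14],[-0.52,-0.34,-0.14],[-0.52,-0.34,-0.14],[-0.52,-0.34,-0.14],[-0.52,-0.34,-0.14],[-0.52,-0.34,-0.14],[-0.52,-0.34,-0.14],[-0.52,-0.34,-0.14],[-0.52,-0.34,-0.14],[-0.52,-0.34,-0.14]]' --grip '[0,0,0,0,0,0,0,0,0,0,0,0,0,0,0,0,0]'

```text
clock: 3.22
tool_pos: [0.5713, 0.1586, 0.3977]
eef_rot: [0.994, 0.111, -0.0, -0.0]
contact_force: [0.2, 0.4, 0.0]
opening: 1.003
finger_force: 0.0
```

```bash
python3 - <<'E'
from h import *
s=r.get_state();print(s["clock"],s["tool_pos"],s["q"])
P=cams.camera_params("wrist");im=cams.snapshot("wrist");cv2.imwrite("pics/w1.png",im[...,::-1]);print(P)
np.save("w1P.npy",P,allow_pickle=True)
for n in ("holder","spring_groove","holder_mid"):
    print(n,[(d["position"],d["p"]) for d in models.place_of("wrist",n)[:2]])
E
```

```text
3.225 [0.5713 0.1586 0.3977] [-0.667   0.5604  0.5767  1.482  -0.3174  1.1933 -1.3915]
{'fx': 359.7840479714532, 'fy': 359.7840479714532, 'cx': 320.2728843116004, 'cy': 240.5130739661076, 'eye': array([0.6448, 0.1755, 0.5251]), 'orientation': array([-0.1159,  0.0927, -0.6173,  0.7726])}
holder [([0.6021, 0.1821, 0.0033], 0.89), ([0.3839, -0.0364, 0.0041], 0.66)]
spring_groove [([0.5794, 0.2565, 0.0848], 0.56)]
holder_mid [([0.5978, 0.1823, 0.0848], 0.72), ([0.5997, 0.1812, 0.004], 0.28)]
```

View pics/w1.png

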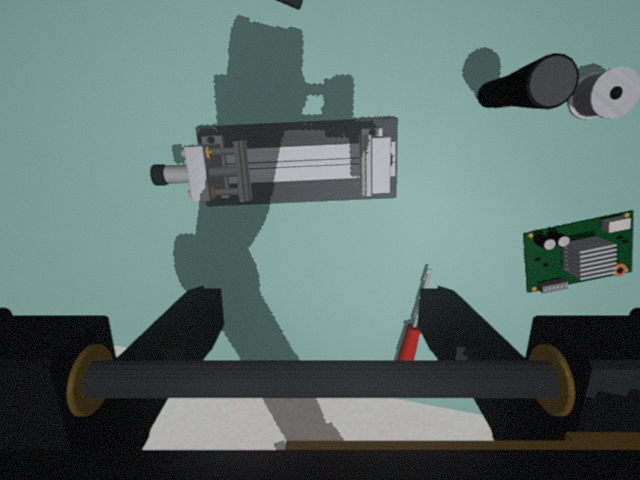

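The wrist view shows the holder at px (196-397, 118-206), with the fixed jaw's upright at about (378,165) and the spring jaw at about (240,170). I'll enlarge it.

```bash
python3 - <<'E'
import cv2
im=cv2.imread("pics/w1.png")[105:215,185:410]
im=cv2.convertScaleAbs(im,alpha=1.8,beta=10)
cv2.imwrite("pics/w1c.png",cv2.resize(im,(788,385),interpolation=cv2.INTER_CUBIC))
E
```

```text
(no output)
```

View pics/w1c.png

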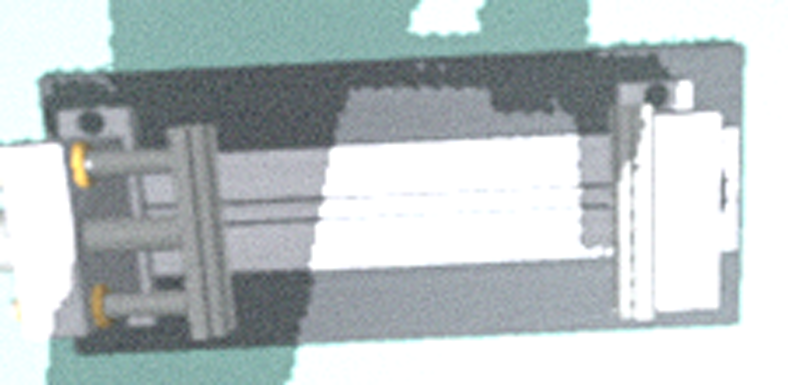

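```bash
python3 - <<'E'
from h import *
from scipy.optimize import least_squares
P=np.load("w1P.npy",allow_pickle=True).item()
S=788/225
def crop(X): return (proj(P,X)-[185,105])*[S,3.5]
def T(v,X): return R.from_euler('z',v[2]).apply(np.atleast_2d(X))+[v[0],v[1],0]
obs=np.array([[40,76],[743,43],[739,321],[77,352]])
for h in (.008,.012,.016,.020):
    C=np.array([[.055,.151,h],[.055,-.123,h],[-.055,-.123,h],[-.055,.151,h]])
    f=least_squares(lambda v:(crop(T(v,C))-obs).ravel(),[.598,.18,.22])
    print(h,f.x[:2],np.degrees(f.x[2]),f.fun)
v=f.x
C=np.array([[.055,.151,.012],[.055,-.123,.012],[-.055,-.123,.012],[-.055,.151,.012]])
v=least_squares(lambda v:(crop(T(v,C))-obs).ravel(),[.598,.18,.22]).x
for nm,g,s in (("spring",.076,-1),("fix-66",-.066,1),("fix-73",-.073,1),("fix-80",-.080,1)):
    for z in (.096,.078):
        print(nm,"lip",z,crop(T(v,[[.035,g+s*.006,z],[-.035,g+s*.006,z]])).round(0).tolist())
    print(nm,"backplate top",crop(T(v,[[.035,g,.101],[-.035,g,.101]])).round(0).tolist())
for n in ("holder_mid","spring_groove"): pass
E
```

```text
0.008 [0.5987 0.1818] 15.351597275435635 [ 0.4341 -0.4111 -0.9546 -1.0346 -1.4671  1.3329  2.0401 -0.0884]
0.012 [0.599  0.1816] 15.356637610899144 [-2.445  -1.0304  1.755  -1.9935  1.0633  2.5385 -0.3503  1.3865]
0.016 [0.5992 0.1814] 15.361769152223795 [-5.3702 -1.6538  4.5074 -2.9632  3.6316  3.7664 -2.7761  2.8885]
0.02 [0.5995 0.1812] 15.366994332332432 [-8.3426 -2.2814  7.3035 -3.9439  6.2385  5.0172 -5.2383  4.4184]
spring lip 0.096 [[207.0, 125.0], [229.0, 335.0]]
spring lip 0.078 [[218.0, 123.0], [238.0, 326.0]]
spring backplate top [[186.0, 126.0], [209.0, 339.0]]
fix-66 lip 0.096 [[603.0, 106.0], [606.0, 318.0]]
fix-66 lip 0.078 [[598.0, 105.0], [601.0, 309.0]]
fix-66 backplate top [[623.0, 105.0], [626.0, 320.0]]
fix-73 lip 0.096 [[625.0, 105.0], [627.0, 317.0]]
fix-73 lip 0.078 [[619.0, 104.0], [621.0, 308.0]]
fix-73 backplate top [[645.0, 104.0], [646.0, 319.0]]
fix-80 lip 0.096 [[646.0, 104.0], [647.0, 316.0]]
fix-80 lip 0.078 [[639.0, 103.0], [641.0, 307.0]]
fix-80 backplate top [[667.0, 103.0], [667.0, 318.0]]
```

Holder: origin (0.599,0.182), yaw 15.4°, fixed groove at y ≈ -71 mm. Next is the board.

```bash
python3 - <<'E'
from h import *
go([0.512,-0.267,0.22],pose(-64.63))
E
```

```text
trans [-0.1513  0.4021  0.1777] turn [-0.0002 -0.0001 -0.2216]
```

Call:
jog_arm --turn '[[0,0,-0.22],[0,0,-0.22],[0,0,-0.22],[0,0,-0.22],[0,0,-0.22],[0,0,-0.22],[0,0,-0.22],[0,0,-0.22],[0,0,-0.22],[0,0,-0.22],[0,0,-0.22]]' --translation '[[-0.15,0.4,0.18],[-0.15,0.4,0.18],[-0.15,0.4,0.18],[-0.15,0.4,0.18],[-0.15,0.4,0.18],[-0.15,0.4,0.18],[-0.15,0.4,0.18],[-0.15,0.4,0.18],[-0.15,0.4,0.18],[-0.15,0.4,0.18],[-0.15,0.4,0.18]]' --grip '[0,0,0,0,0,0,0,0,0,0,0]'

```text
clock: 4.8
tool_pos: [0.5137, -0.2626, 0.2182]
eef_rot: [0.975, 0.22, 0.001, -0.0]
contact_force: [0.4, 0.7, -1.1]
opening: 0.999
finger_force: 0.0
```

```bash
python3 - <<'E'
from h import *
s=r.get_state();print(s["clock"],s["tool_pos"],s["q"],s["contact_force"])
P=cams.camera_params("wrist");im=cams.snapshot("wrist");cv2.imwrite("pics/w2.png",im[...,::-1])
g=((im[...,1].astype(int)>im[...,0]+15)&(im[...,1]<110)).astype(np.uint8)
n,l,st,c=cv2.connectedComponentsWithStats(g);k=1+np.argmax(st[1:,4]);print(st[k])
ys,xs=np.nonzero(l==k);w=ray(P,np.c_[xs,ys].astype(float),0.0052)[:,:2]
print(cv2.minAreaRect((w*1000).astype(np.float32)))
for n in ("heat_sink","board_end","terminal_block"):
    print(n,[(d["position"],d["p"]) for d in models.place_of("wrist",n)[:2]])
E
```

```text
4.8 [ 0.5137 -0.2626  0.2182] [ 0.1845  0.704   0.3634  1.7737 -0.355   0.7282 -0.3905] [ 0.3531  0.7005 -1.1426]
[    0     0   417   313 60049]
((491.5492858886719, -134.02545166015625), (285.4355773925781, 421.297119140625), 25.452478408813477)
heat_sink [([0.3597, -0.4898, 0.0292], 0.91), ([0.6552, -0.4656, 0.0298], 0.75)]
board_end [([0.5201, -0.177, 0.0077], 0.97), ([0.3412, -0.4109, 0.005], 0.63)]
terminal_block [([0.5, -0.2263, 0.0091], 0.93), ([0.3096, -0.457, 0.0136], 0.88)]
```

View pics/w2.png

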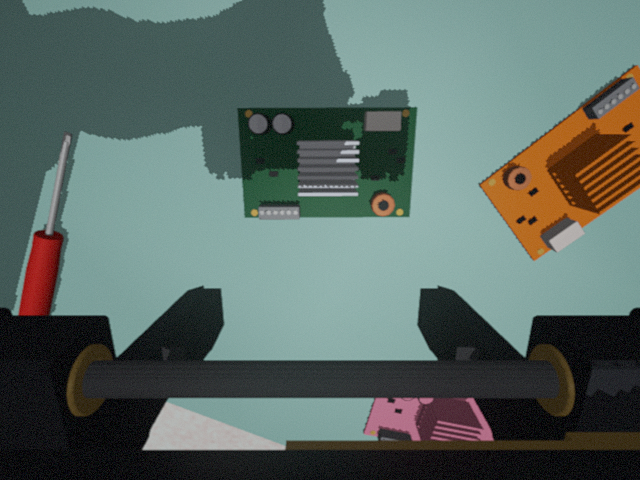

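The green board's corners are at about (238,108), (417,107), (410,216) and (245,217), with the grey terminal block at (279,212), nearest the fingers. I'll use those corners.

```bash
python3 - <<'E'
from h import *
im=cv2.imread("pics/w2.png");P=cams.camera_params("wrist")
roi=im[95:230,225:430].astype(int)
g=((roi[...,1]>1.5*roi[...,2])&(roi[...,1]>1.25*roi[...,0])).astype(np.uint8)
g=cv2.morphologyEx(g,cv2.MORPH_OPEN,np.ones((5,5)))
ys,xs=np.nonzero(g);print(xs.min()+225,xs.max()+225,ys.min()+95,ys.max()+95)
w=ray(P,np.c_[xs+225,ys+95].astype(float),0.0052)[:,:2]
print("auto",cv2.minAreaRect((w*1000).astype(np.float32)))
c=ray(P,np.array([[238,108],[417,107],[410,216],[245,217]],float),.0052)
print(c,c.mean(0));e=(c[0]+c[3]-c[1]-c[2])[:2]/2;print(np.linalg.norm(e),np.degrees(np.arctan2(e[1],e[0]))-90)
E
```

```text
243 415 108 216
auto ((556.07763671875, -249.71438598632812), (98.04170989990234, 158.3174591064453), 25.74877166748047)
[[ 0.5669 -0.157   0.0052]
 [ 0.6358 -0.3003  0.0052]
 [ 0.5466 -0.3437  0.0052]
 [ 0.4772 -0.1997  0.0052]] [ 0.5566 -0.2502  0.0052]
0.15946864506407904 25.686524462855303
```

```bash
python3 - <<'E'
from h import *
go([0.5563,-0.2490,0.09],pose(-64.4));go([0.5563,-0.2490,0.029],pose(-64.4))
E
```

```text
trans [0.0452 0.0051 0.1281] turn [ 0.0001 -0.0006 -0.0045]
trans [0.0452 0.0051 0.1891] turn [ 0.0001 -0.0006 -0.0045]
```

Call:
jog_arm --turn '[[0,0,-0.005],[0,0,-0.005],[0,0,-0.005],[0,0,-0.005],[0,0,-0.005],[0,0,-0.005],[0,0,-0.005],[0,0,-0.005],[0,0,-0.005],[0,0,-0.005],[0,0,-0.005],[0,0,-0.005],[0,0,-0.005]]' --translation '[[0.045,0.005,0.06],[0.045,0.005,0.12],[0.045,0.005,0.15],[0.045,0.005,0.17],[0.045,0.005,0.18],[0.045,0.005,0.189],[0.045,0.005,0.189],[0.045,0.005,0.189],[0.045,0.005,0.189],[0.045,0.005,0.189],[0.045,0.005,0.189],[0.045,0.005,0.189],[0.045,0.005,0.189]]' --grip '[0,0,0,0,0,0,0,1,1,1,1,1,1]' --force 45

```text
clock: 6.62
tool_pos: [0.5555, -0.2497, 0.0288]
eef_rot: [0.975, 0.221, -0.0, -0.0]
contact_force: [-0.6, 0.5, 2.5]
opening: 0.562
finger_force: 45.0
```

The opening of 49.5 mm matches the heat sink's 50 mm, so the board is held. Next I'll work out lift, carry and pre-insertion, tilted 11° with the +y end down.

```bash
cat >> h.py <<'E'
HO=np.array([.599,.1817]);HY=15.36;ZG=.0865;D=.0252
def tgt(yend,th,zend=0,x=0):
    "TCP pose with board +y end edge at holder y=yend, groove height+zend, tilt th deg (+y end down)"
    t=np.radians(th);c=np.array([yend-.08*np.cos(t),ZG+zend+.08*np.sin(t)])+D*np.array([np.sin(t),np.cos(t)])
    p=R.from_euler('z',HY,degrees=True).apply([x,c[0],c[1]])+[HO[0],HO[1],0]
    return p,pose(HY+90-180)*R.from_rotvec([-t,0,0])
E
python3 - <<'E'
from h import *
s=r.get_state();p0=s["tool_pos"];p=p0.copy();p[2]=.25
go(p,pose(-64.4))
for a in ((.06,11,.08),(.06,11,0)):
    p,q=tgt(*a);print(p);go(p,q)
E
```

```text
trans [ 0.     -0.0001 -0.2212] turn [-0.0004 -0.0001 -0.001 ]
[0.6026 0.1685 0.2065]
trans [ 0.2229 -0.3571 -0.1775] turn [-0.1919 -0.0171  0.1772]
[0.6026 0.1685 0.1265]
trans [ 0.2229 -0.357  -0.0975] turn [-0.1919 -0.0171  0.1772]
```

Call:
jog_arm --turn '[[0,0,0],[0,0,0],[0,0,0],[0,0,0],[-0.06,-0.005,0.06],[-0.12,-0.01,0.12],[-0.192,-0.017,0.177],[-0.192,-0.017,0.177],[-0.192,-0.017,0.177],[-0.192,-0.017,0.177],[-0.192,-0.017,0.177],[-0.192,-0.017,0.177],[-0.192,-0.017,0.177],[-0.192,-0.017,0.177]]' --translation '[[0,0,-0.03],[0,0,-0.09],[0,0,-0.15],[0,0,-0.2],[0.02,-0.03,-0.22],[0.05,-0.08,-0.22],[0.08,-0.13,-0.22],[0.11,-0.18,-0.22],[0.14,-0.23,-0.22],[0.17,-0.28,-0.21],[0.2,-0.32,-0.2],[0.223,-0.357,-0.178],[0.223,-0.357,-0.178],[0.223,-0.357,-0.178]]' --grip '[1,1,1,1,1,1,1,1,1,1,1,1,1,1]'

```text
clock: 8.38
tool_pos: [0.6019, 0.1678, 0.2057]
eef_rot: [0.986, 0.133, 0.012, 0.096]
contact_force: [0.1, -0.5, -3.7]
opening: 0.562
finger_force: 45.0
```

```bash
python3 - <<'E'
from h import *
s=r.get_state();print(s["clock"],s["tool_pos"],s["q"],s["contact_force"],s["opening"])
im=cams.snapshot("scene");P=cams.camera_params("scene")
c=im[130:330,370:560];cv2.imwrite("pics/s2.png",cv2.resize(c,(570,600),interpolation=cv2.INTER_CUBIC)[...,::-1])
for n in ("heat_sink","terminal_block","board_end","spring_groove"): print(n,[(d["position"],d["p"]) for d in models.place_of("scene",n)[:3]])
for a in ((.06,11,.0),(.06,11,.03)):
    p,q=tgt(*a);go(p,q)
H=R.from_euler('z',HY,degrees=True)
for n,X in (("lipS",[.035,.07,.0955]),("lipSbot",[.035,.07,.0775]),("base",[.055,-.123,.009]),("base2",[.055,.151,.009])):
    print(n,(proj(P,H.apply(X)+[HO[0],HO[1],0])-[370,130])*3)
E
```

```text
8.375 [0.6019 0.1678 0.2057] [-0.7796  0.8605  0.6656  1.636  -0.4087  0.8177 -1.317 ] [ 0.1002 -0.4909 -3.6745] 0.5622327813077738
heat_sink [([0.6041, 0.1674, 0.1988], 0.91), ([0.6553, -0.465, 0.0257], 0.85), ([0.3605, -0.4906, 0.0288], 0.75)]
terminal_block [([0.3048, -0.4546, 0.0131], 0.71), ([0.7146, -0.4426, 0.01], 0.64)]
board_end [([0.7259, -0.4983, 0.0021], 0.72), ([0.3431, -0.4132, 0.0029], 0.68), ([0.5883, 0.2403, 0.1646], 0.66)]
spring_groove [([0.5796, 0.2524, 0.0889], 0.55)]
trans [ 0.0001 -0.0168  0.0789] turn [ 0.0006 -0.0002 -0.002 ]
trans [ 0.0001 -0.0111  0.0495] turn [ 0.0006 -0.0002 -0.002 ]
lipS [[395.1494 290.6105]]
lipSbot [[389.0447 312.4063]]
base [[158.208  493.1898]]
base2 [[474.5    374.8221]]
```

View pics/s2.png

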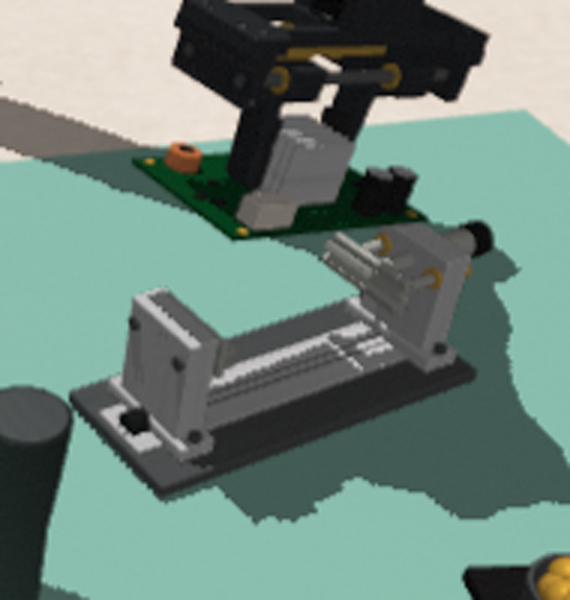

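The board is held tilted above the holder (+y end at about (425,215), spring jaw at about (370,265)), and the projected lip matches the image. Lowering.

Call:
jog_arm --turn '[[0,0,0],[0,0,0],[0,0,0],[0,0,0],[0,0,0],[0,0,0]]' --translation '[[0,-0.006,0.03],[0,-0.012,0.06],[0,-0.015,0.072],[0,-0.017,0.079],[0,-0.017,0.079],[0,-0.017,0.079]]' --grip '[1,1,1,1,1,1]'

```text
clock: 9.38
tool_pos: [0.6031, 0.1698, 0.127]
eef_rot: [0.986, 0.133, 0.014, 0.095]
contact_force: [0.7, -0.4, -4.5]
opening: 0.566
finger_force: 45.0
```

```bash
python3 - <<'E'
from h import *
s=r.get_state();print(s["clock"],s["tool_pos"],s["contact_force"],s["moment"])
im=cams.snapshot("scene");P=cams.camera_params("scene")
c=im[150:300,410:560];cv2.imwrite("pics/s3.png",cv2.resize(c,(600,600),interpolation=cv2.INTER_CUBIC)[...,::-1])
for n in ("heat_sink","board_end","spring_groove"): print(n,[(d["position"],d["p"]) for d in models.place_of("scene",n)[:3]])
for a in ((.07,11,.0),(.08,11,0),(.096,11,.0)):
    p,q=tgt(*a);go(p,q)
H=R.from_euler('z',HY,degrees=True)
for n,X in (("boardendx+",[.05,.06,ZG]),("lipS",[.035,.07,ZG+.009])):
    print(n,(proj(P,H.apply(X)+[HO[0],HO[1],0])-[410,150])*4)
E
```

```text
9.375 [0.6031 0.1698 0.127 ] [ 0.6889 -0.417  -4.5035] [0.2994 0.2513 0.0567]
heat_sink [([0.6565, -0.4654, 0.0255], 0.89), ([0.6031, 0.1688, 0.1247], 0.69), ([0.3575, -0.4896, 0.0284], 0.67)]
board_end [([0.5889, 0.2423, 0.0851], 0.9), ([0.7261, -0.5002, 0.0039], 0.69), ([0.344, -0.4149, 0.0029], 0.64)]
spring_groove [([0.5784, 0.2525, 0.084], 0.83)]
trans [-0.0004 -0.0084 -0.0017] turn [ 0.0004 -0.0011 -0.    ]
trans [-0.0004 -0.0183 -0.0036] turn [ 0.0004 -0.0011 -0.    ]
trans [-0.0004 -0.034  -0.0066] turn [ 0.0004 -0.0011 -0.    ]
boardendx+ [[369.3533 343.204 ]]
lipS [[366.8659 307.4806]]
```

View pics/s3.png

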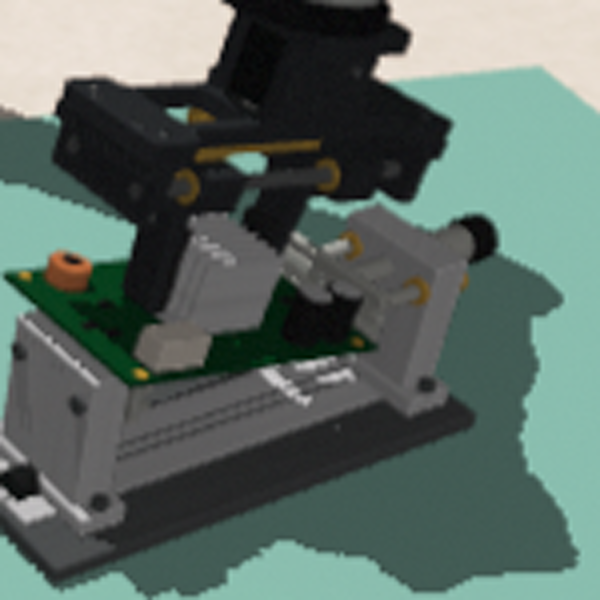

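The board's +y end is level with the groove mouth (corner at about (378,345), predicted (369,343)). Pushing in slowly.

Call:
jog_arm --turn '[[0,0,0],[0,0,0],[0,0,0],[0,0,0],[0,0,0],[0,0,0],[0,0,0]]' --translation '[[0,-0.004,-0.0008],[0,-0.007,-0.0014],[0,-0.01,-0.002],[0,-0.013,-0.0026],[0,-0.016,-0.0032],[0,-0.019,-0.0038],[0,-0.019,-0.0038]]' --grip '[1,1,1,1,1,1,1]'

```text
clock: 10.45
tool_pos: [0.5979, 0.1863, 0.1266]
eef_rot: [0.986, 0.132, 0.013, 0.097]
contact_force: [2.0, -5.4, -3.3]
opening: 0.563
finger_force: 45.0
```

```bash
cat > st.py <<'E'
from h import *
s=r.get_state();H=R.from_euler('z',HY,degrees=True)
p=H.inv().apply(s["tool_pos"]-[HO[0],HO[1],0]);q=H.inv()*R.from_quat(s["eef_rot"])
print("t",s["clock"],"TCP holder",p,"F holder",H.inv().apply(s["contact_force"]),"M",H.inv().apply(s["moment"]))
c=(H.inv()*R.from_quat(s["eef_rot"])).apply([[0,0,1],[0,-1,0]])
n=-c[0];b=c[1];e=p-D*n+.08*b;m=p-D*n-.08*b
print("+y end",e,"-y end",m,"tilt",np.degrees(np.arcsin(-b[2])),"roll",np.degrees(n[0]),"yaw",np.degrees(-b[0]))
E
python3 st.py; python3 - <<'E'
from h import *
im=cams.snapshot("scene")
for n in ("board_end","spring_groove"): print(n,[(d["position"],d["p"]) for d in models.place_of("scene",n)[:3]])
E
```

```text
t 10.45 TCP holder [0.0001 0.0047 0.1266] F holder [ 0.4942 -5.7359 -3.2631] M [-0.8694  0.1822  0.0154]
+y end [0.0002 0.0783 0.0863] -y end [ 0.     -0.0787  0.1174] tilt 11.223440436514482 roll -0.027133618385703277 yaw -0.07900890851691664
board_end [([0.7239, -0.503, 0.0018], 0.89), ([0.5818, 0.2599, 0.0852], 0.79), ([0.3437, -0.4118, 0.003], 0.74)]
spring_groove [([0.5808, 0.257, 0.0886], 0.64)]
```

The board is seated in the groove (5.7 N, end at y=78). Pushing open to about y=100.

Call:
jog_arm --turn '[[0,0,0],[0,0,0],[0,0,0],[0,0,0],[0,0,0],[0,0,0],[0,0,0],[0,0,0]]' --translation '[[0,-0.003,-0.0006],[0,-0.006,-0.0012],[0,-0.01,-0.002],[0,-0.014,-0.0028],[0,-0.018,-0.0036],[0,-0.0215,-0.0042],[0,-0.0215,-0.0042],[0,-0.0215,-0.0042]]' --grip '[1,1,1,1,1,1,1,1]'

```text
clock: 11.6
tool_pos: [0.5928, 0.2042, 0.1269]
eef_rot: [0.986, 0.131, 0.014, 0.099]
contact_force: [2.8, -9.3, -4.0]
opening: 0.561
finger_force: 45.0
```

```bash
python3 st.py; python3 - <<'E'
from h import *
im=cams.snapshot("scene")
for n in ("board_end","spring_groove"): print(n,[(d["position"],d["p"]) for d in models.place_of("scene",n)[:3]])
for th in (9,6,3,1,0): 
    p,q=tgt(.0995,th);go(p,q)
E
```

```text
t 11.6 TCP holder [-0.      0.0234  0.1269] F holder [ 0.2236 -9.6668 -4.0421] M [-1.85    0.1235  0.0606]
+y end [0.0002 0.0968 0.0863] -y end [-0.0003 -0.06    0.1181] tilt 11.463029584352944 roll -0.008771376861830918 yaw -0.18706509300171725
board_end [([0.5785, 0.2763, 0.0826], 0.96), ([0.7259, -0.5036, 0.006], 0.96), ([0.3445, -0.4129, 0.0015], 0.69)]
spring_groove [([0.5755, 0.2716, 0.0859], 0.65), ([0.3825, -0.0386, 0.0], 0.22)]
trans [ 0.     -0.0017  0.0028] turn [ 0.0429 -0.0002 -0.0034]
trans [ 0.     -0.0007  0.007 ] turn [ 0.0953 -0.0003 -0.0034]
trans [0.     0.0001 0.0113] turn [ 0.1477 -0.0004 -0.0034]
trans [0.     0.0006 0.0142] turn [ 0.1826 -0.0004 -0.0034]
trans [0.     0.0007 0.0157] turn [ 0.2    -0.0005 -0.0034]
```

Call:
jog_arm --turn '[[0,0,0],[0.022,0,-0.001],[0.043,0,-0.002],[0.07,0,-0.003],[0.095,0,-0.003],[0.12,0,-0.003],[0.148,0,-0.003],[0.148,0,-0.003]]' --translation '[[0,-0.0025,-0.0005],[0,-0.0022,0.001],[0,-0.0017,0.0028],[0,-0.0012,0.0049],[0,-0.0007,0.007],[0,-0.0003,0.0091],[0,0.0001,0.0113],[0,0.0001,0.0113]]' --grip '[1,1,1,1,1,1,1,1]'

```text
clock: 12.75
tool_pos: [0.594, 0.2001, 0.1158]
eef_rot: [0.991, 0.132, 0.004, 0.026]
contact_force: [1.9, -10.1, -2.1]
opening: 0.562
finger_force: 45.0
```

```bash
python3 st.py; python3 - <<'E'
from h import *
im=cams.snapshot("scene")
c=im[150:300,390:540];cv2.imwrite("pics/s4.png",cv2.resize(c,(600,600),interpolation=cv2.INTER_CUBIC)[...,::-1])
P=cams.camera_params("wrist");im=cams.snapshot("wrist");cv2.imwrite("pics/w4.png",im[...,::-1])
E
```

```text
t 12.75 TCP holder [0.0001 0.0191 0.1158] F holder [ -0.8478 -10.2621  -2.1145] M [-2.1627  0.313   0.107 ]
+y end [0.0003 0.0976 0.0864] -y end [-0.0001 -0.0622  0.0949] tilt 3.0466548430689095 roll -0.04383342145064321 yaw -0.1426310030644129
```

View pics/s4.png

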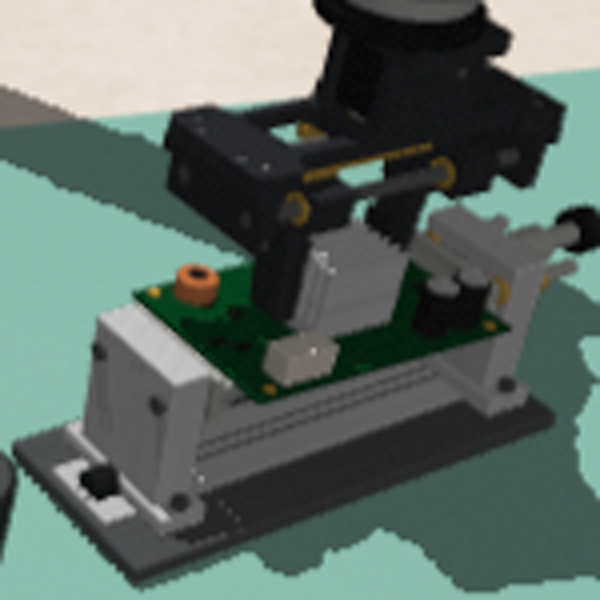

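The tilt is 3°, and the upward force and moment suggest the -y end may be just touching the fixed lip. I'll raise it a little, open 3 mm more and lower again.

Call:
jog_arm --turn '[[-0.02,0,0],[-0.02,0,0],[0,0,0],[0,0,0]]' --translation '[[0,-0.001,-0.0016],[0,-0.0035,-0.0016],[0,-0.0035,0],[0,-0.0035,0]]' --grip '[1,1,1,1]'

```text
clock: 13.35
tool_pos: [0.5931, 0.2035, 0.1158]
eef_rot: [0.991, 0.133, 0.004, 0.027]
contact_force: [2.5, -11.6, -0.6]
opening: 0.563
finger_force: 45.0
```

```bash
python3 st.py
```

```text
t 13.35 TCP holder [0.0001 0.0226 0.1158] F holder [ -0.7017 -11.8292  -0.6466] M [-2.3279  0.3761  0.1367]
+y end [0.0003 0.1011 0.0864] -y end [-0.     -0.0587  0.095 ] tilt 3.0828511919713857 roll -0.05749014725185742 yaw -0.12013979440268634
```

Call:
jog_arm --turn '[[0.009,0,0],[0.018,0,0],[0.026,0,0],[0.026,0,0]]' --translation '[[0,0.0001,0.0007],[0,0.0002,0.0014],[0,0.0003,0.002],[0,0.0003,0.002]]' --grip '[1,1,1,1]'

```text
clock: 13.85
tool_pos: [0.5933, 0.2031, 0.1138]
eef_rot: [0.991, 0.133, 0.002, 0.014]
contact_force: [1.1, -11.5, -1.0]
opening: 0.563
finger_force: 45.0
```

```bash
python3 st.py
```

```text
t 13.85 TCP holder [0.0001 0.0222 0.1138] F holder [ -1.9621 -11.3854  -0.9545] M [-2.3003  0.4469  0.1123]
+y end [0.0003 0.1015 0.0863] -y end [ 0.     -0.0585  0.0908] tilt 1.5999223690980067 roll -0.05855161875070587 yaw -0.11396073868499972
```

No lip contact: it moved down freely past the lip top. Levelling, then easing back.

Call:
jog_arm --turn '[[0.01,0,0],[0.02,0,0],[0.028,0,0],[0.028,0,0],[0.028,0,0],[0.028,0,0],[0.028,0,0]]' --translation '[[0,0.0001,0.0008],[0,0.0002,0.0015],[0,0.0003,0.0022],[0,0.0003,0.0022],[0,0.002,0.0022],[0,0.004,0.0022],[0,0.004,0.0022]]' --grip '[1,1,1,1,1,1,1]'

```text
clock: 14.72
tool_pos: [0.5943, 0.1997, 0.1115]
eef_rot: [0.991, 0.133, 0.001, -0.0]
contact_force: [1.7, -11.0, -1.8]
opening: 0.568
finger_force: 45.0
```

```bash
python3 st.py
```

```text
t 14.725 TCP holder [0.0002 0.0186 0.1115] F holder [ -1.2745 -11.0977  -1.8361] M [-2.1688  0.4793  0.1206]
+y end [0.0003 0.0986 0.0864] -y end [ 0.0001 -0.0614  0.0863] tilt -0.02205709990069524 roll -0.06423652203153746 yaw -0.09470440159533383
```

Call:
jog_arm --turn '[[0,0,0],[0,0,0],[0,0,0],[0,0,0]]' --translation '[[0,0.002,0],[0,0.004,0],[0,0.006,0],[0,0.006,0]]' --grip '[1,1,1,1]'

```text
clock: 15.22
tool_pos: [0.5956, 0.1947, 0.1115]
eef_rot: [0.991, 0.133, 0.0, -0.001]
contact_force: [1.6, -9.7, -1.5]
opening: 0.565
finger_force: 45.0
```

```bash
python3 st.py
```

```text
t 15.225 TCP holder [0.0002 0.0134 0.1115] F holder [-1.0421 -9.7868 -1.4895] M [-1.8389  0.4761  0.0587]
+y end [0.0003 0.0935 0.0864] -y end [ 0.0001 -0.0665  0.0861] tilt -0.08746737460567298 roll -0.058871878796634074 yaw -0.06946373536702401
```

Call:
jog_arm --turn '[[0,0,0],[0,0,0],[0,0,0]]' --translation '[[0,0.002,0],[0,0.0035,0],[0,0.0035,0]]' --grip '[1,1,1]'

```text
clock: 15.6
tool_pos: [0.5961, 0.1932, 0.1114]
eef_rot: [0.991, 0.134, 0.0, -0.002]
contact_force: [-0.8, -6.2, 0.5]
opening: 0.565
finger_force: 45.0
```

```bash
python3 st.py
```

```text
t 15.6 TCP holder [0.0002 0.0119 0.1114] F holder [-2.3726 -5.7319  0.5341] M [-1.6536  0.5192  0.0005]
+y end [0.0002 0.092  0.0865] -y end [ 0.0002 -0.068   0.0859] tilt -0.220432742607735 roll -0.04849323337741318 yaw 0.0035183405943040435
```

Contact at the fixed jaw, with Fz showing the V walls pushing the board up, so I'm slightly low. I'll raise by 1.5 mm.

Call:
jog_arm --turn '[[-0.003,0,0],[-0.003,0,0],[-0.003,0,0]]' --translation '[[0,0,-0.0008],[0,0,-0.0015],[0,0,-0.0015]]' --grip '[1,1,1]'

```text
clock: 15.98
tool_pos: [0.5962, 0.1924, 0.112]
eef_rot: [0.991, 0.133, 0.0, 0.0]
contact_force: [1.7, -7.0, -6.4]
opening: 0.565
finger_force: 45.0
```

```bash
python3 st.py
```

```text
t 15.975 TCP holder [0.0002 0.0111 0.112 ] F holder [-0.2634 -7.2325 -6.3918] M [-2.0048  0.0634 -0.1134]
+y end [0.0002 0.0911 0.0867] -y end [ 0.0001 -0.0689  0.0868] tilt 0.04717722038458717 roll -0.03490325535465785 yaw -0.02237372342283322
```

Call:
jog_arm --turn '[[0,0,0],[0,0,0],[0,0,0]]' --translation '[[0,0.001,0.0006],[0,0.002,0.0006],[0,0.002,0.0006]]' --grip '[1,1,1]'

```text
clock: 16.35
tool_pos: [0.5963, 0.1923, 0.1117]
eef_rot: [0.991, 0.134, 0.0, -0.001]
contact_force: [0.6, -6.0, -3.3]
opening: 0.571
finger_force: 45.0
```

```bash
python3 st.py
```

```text
t 16.35 TCP holder [0.0002 0.011  0.1117] F holder [-0.9962 -5.9475 -3.3455] M [-1.6954  0.2343 -0.2105]
+y end [0.0002 0.091  0.0867] -y end [ 0.0003 -0.069   0.0863] tilt -0.12006649332751443 roll -0.02899777573404581 yaw 0.033540191978537866
```

A firm stop at y = -69. To tell groove bottom from lip, I'll try lifting the -y end by about 3 mm; it will be held if it's in the groove.

Call:
jog_arm --turn '[[-0.01,0,0],[-0.02,0,0],[-0.02,0,0]]' --translation '[[0,0,-0.0008],[0,0,-0.0016],[0,0,-0.0016]]' --grip '[1,1,1]'

```text
clock: 16.73
tool_pos: [0.5961, 0.1927, 0.1124]
eef_rot: [0.991, 0.133, 0.001, 0.008]
contact_force: [4.1, -8.2, -11.2]
opening: 0.564
finger_force: 45.2
```

```bash
python3 st.py; python3 - <<'E'
from h import *
im=cams.snapshot("scene");P=cams.camera_params("scene")
c=im[205:265,405:485];cv2.imwrite("pics/s5.png",cv2.resize(cv2.convertScaleAbs(c,alpha=1.3),(800,600),interpolation=cv2.INTER_CUBIC)[...,::-1])
H=R.from_euler('z',HY,degrees=True)
for g in (-.069,-.075):
  for X in ([.035,g+.006,.096],[.035,g+.006,.078],[.035,g,.101],[.05,-.069,.0885]):
    print(g,X,(proj(P,H.apply(X)+[HO[0],HO[1],0])-[405,205])*10)
E
```

```text
t 16.725 TCP holder [0.0001 0.0114 0.1124] F holder [  1.7884  -8.9833 -11.1623] M [-0.1611 -0.2549 -0.1419]
+y end [0.0002 0.091  0.0859] -y end [ 0.0001 -0.069   0.0886] tilt 0.9777226689094075 roll -0.0008295433578602026 yaw -0.018222357561718226
-0.069 [0.035, -0.063, 0.096] [[431.8751 396.7   ]]
-0.069 [0.035, -0.063, 0.078] [[417.1174 471.012 ]]
-0.069 [0.035, -0.069, 0.101] [[410.426  384.2819]]
-0.069 [0.05, -0.069, 0.0885] [[451.0045 480.679 ]]
-0.075 [0.035, -0.06899999999999999, 0.096] [[406.3402 405.2793]]
-0.075 [0.035, -0.06899999999999999, 0.078] [[391.8665 479.6623]]
-0.075 [0.035, -0.075, 0.101] [[384.686  392.8822]]
-0.075 [0.05, -0.069, 0.0885] [[451.0045 480.679 ]]
```

View pics/s5.png

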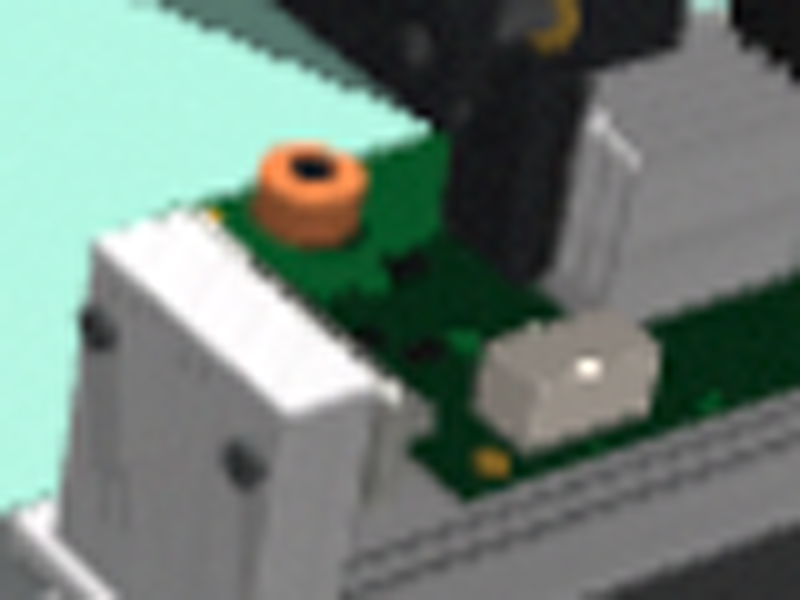

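The lift is resisted (7 N and a moment change), and the lip edge in the picture at about (430,405) matches a groove bottom at y=-69. The -y end is in the groove. Undoing the lift and unloading the arm.

Call:
jog_arm --turn '[[0.01,0,0],[0.019,0,0],[0.019,0,0],[0.019,0,0],[0.019,0,0]]' --translation '[[0,0,0.0008],[0,0,0.0015],[0,0.001,0.0015],[0,0.002,0.0015],[0,0.002,0.0015]]' --grip '[1,1,1,1,1]'

```text
clock: 17.4
tool_pos: [0.5963, 0.1923, 0.1119]
eef_rot: [0.991, 0.135, -0.0, -0.002]
contact_force: [1.5, -5.2, -3.1]
opening: 0.56
finger_force: 45.0
```

```bash
python3 st.py
```

```text
t 17.4 TCP holder [0.0002 0.0109 0.1119] F holder [ 0.0955 -5.3851 -3.137 ] M [-2.1892  0.3016 -0.4498]
+y end [0.0001 0.091  0.087 ] -y end [ 0.0004 -0.069   0.0864] tilt -0.20732826901107698 roll -0.02098677973437085 yaw 0.11699888538178346
```

Call:
jog_arm --turn '[[-0.005,0,0.002],[-0.01,0,0.003],[-0.01,0,0.003],[-0.01,0,0.003]]' --translation '[[0,0.001,0],[0,0.002,0],[0,0.003,0],[0,0.003,0]]' --grip '[1,1,1,1]'

```text
clock: 17.9
tool_pos: [0.5963, 0.1924, 0.1118]
eef_rot: [0.991, 0.134, 0.0, 0.001]
contact_force: [-0.8, -1.7, 0.9]
opening: 0.559
finger_force: 45.0
```

```bash
python3 st.py
```

```text
t 17.9 TCP holder [0.0003 0.011  0.1118] F holder [-1.2625 -1.4337  0.9305] M [-0.0737  0.3194 -0.2763]
+y end [0.0002 0.0909 0.0864] -y end [ 0.0003 -0.0691  0.0867] tilt 0.11855560186321949 roll 0.00874586224956203 yaw 0.06887313032482556
```

Nearly unloaded and level. Easing the grip, then opening.

Call:
jog_arm --turn '[[0,0,0],[0,0,0],[0,0,0]]' --translation '[[0,0,0],[0,0,0],[0,0,0]]' --grip '[1,1,1]' --force 5

```text
clock: 18.27
tool_pos: [0.5963, 0.1923, 0.1117]
eef_rot: [0.991, 0.134, 0.0, 0.001]
contact_force: [-3.0, 3.5, 2.9]
opening: 0.564
finger_force: 5.0
```

Call:
jog_arm --turn '[[0,0,0],[0,0,0],[0,0,0],[0,0,0]]' --translation '[[0,0,0],[0,0,0],[0,0,0],[0,0,0]]' --grip '[0.38,0.32,0.25,0.25]'

```text
clock: 18.77
tool_pos: [0.5968, 0.1904, 0.1115]
eef_rot: [0.991, 0.134, 0.0, 0.002]
contact_force: [1.0, -0.8, 0.4]
opening: 0.753
finger_force: 0.0
```

```bash
python3 st.py; python3 - <<'E'
from h import *
cams.snapshot("scene");H=R.from_euler('z',HY,degrees=True)
for n in ("heat_sink","board_end","spring_groove"):
  print(n,[(H.inv().apply(np.array(d["position"])-[HO[0],HO[1],0]),d["p"]) for d in models.place_of("scene",n)[:3] if d["position"][2]>.05])
E
```

```text
t 18.775 TCP holder [0.0002 0.009  0.1115] F holder [ 0.7225 -1.037   0.4235] M [-0.0349  0.1801 -0.0034]
+y end [0.0002 0.0889 0.086 ] -y end [ 0.0002 -0.0711  0.0867] tilt 0.2717549941666233 roll 0.010175568207071486 yaw -0.00016942373224447074
heat_sink [(array([0.0021, 0.0129, 0.1083]), 0.94)]
board_end [(array([0.0052, 0.0886, 0.0839]), 0.88)]
spring_groove [(array([0.0006, 0.0883, 0.0882]), 0.51)]
```

Call:
jog_arm --turn '[[0,0,0],[0,0,0],[0,0,0],[0,0,0],[0,0,0],[0,0,0],[0,0,0]]' --translation '[[0,-0.002,-0.005],[0,-0.002,-0.02],[0,-0.002,-0.05],[0,-0.002,-0.1],[0,-0.002,-0.15],[0,-0.002,-0.18],[0,-0.002,-0.18]]' --grip '[0.25,0.25,0.25,0.25,0.25,0.25,0.25]'

```text
clock: 19.85
tool_pos: [0.5975, 0.1933, 0.2953]
eef_rot: [0.991, 0.134, 0.003, 0.002]
contact_force: [0.7, 0.2, -1.0]
opening: 0.747
finger_force: 0.0
```

```bash
python3 - <<'E'
from h import *
s=r.get_state();print(s["clock"],s["tool_pos"],s["contact_force"])
H=R.from_euler('z',HY,degrees=True)
for c in ("scene","wrist"):
  im=cams.snapshot(c);cv2.imwrite(f"pics/f_{c}.png",im[...,::-1])
  for n in ("heat_sink","board_end","terminal_block","spring_groove"):
    print(c,n,[(H.inv().apply(np.array(d["position"])-[HO[0],HO[1],0]),d["p"]) for d in models.place_of(c,n)[:4] if d["position"][2]>.05])
P=cams.camera_params("wrist");im=cv2.imread("pics/f_wrist.png").astype(int)
g=((im[...,1]>1.5*im[...,2])&(im[...,1]>1.25*im[...,0])).astype(np.uint8);g=cv2.morphologyEx(g,cv2.MORPH_OPEN,np.ones((5,5)))
n,l,st,_=cv2.connectedComponentsWithStats(g)
for k in range(1,n):
  if st[k,4]>800:
    ys,xs=np.nonzero(l==k);w=H.inv().apply(ray(P,np.c_[xs,ys].astype(float),.0887)-[HO[0],HO[1],0])[:,:2]
    print(st[k],cv2.minAreaRect((w*1000).astype(np.float32)))
c=cv2.imread("pics/f_scene.png")[150:300,390:540];cv2.imwrite("pics/f_crop.png",cv2.resize(c,(600,600),interpolation=cv2.INTER_CUBIC))
E
```

```text
19.85 [0.5975 0.1933 0.2953] [ 0.7486  0.2459 -1.011 ]
scene heat_sink [(array([0.0026, 0.0098, 0.1049]), 0.61)]
scene board_end [(array([0.0046, 0.0885, 0.0853]), 0.84)]
scene terminal_block [(array([-0.0392,  0.056 ,  0.0935]), 0.94)]
scene spring_groove [(array([0.0031, 0.0859, 0.0838]), 0.7)]
wrist heat_sink [(array([0.0008, 0.0092, 0.1102]), 0.86)]
wrist board_end [(array([0.0006, 0.0934, 0.0867]), 0.77)]
wrist terminal_block [(array([-0.0384,  0.0575,  0.0911]), 0.68)]
wrist spring_groove [(array([0.0012, 0.0917, 0.0827]), 0.84)]
[ 241  156  169  105 7801] ((3.4883880615234375, 7.722724914550781), (153.42941284179688, 98.97212219238281), 89.99906921386719)
```

View pics/f_crop.png

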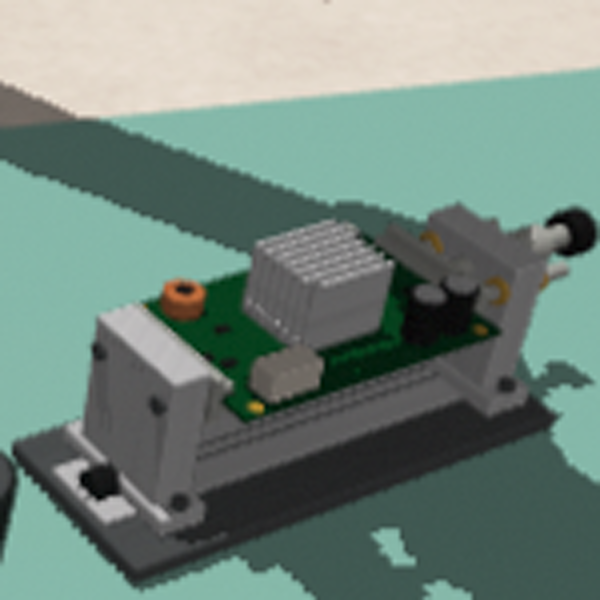

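The board sits level in both jaws, gripper clear, terminal block on the -x side, centred within about 3 mm. Handing in.

```bash
python3 -c "
from plant import r
print(r.finish_job())"
```

```text
the job is handed in; nothing more can be done
None
```

The power board is in both grooves of the holder, gripped by the spring jaw at about 15 mm of travel, level and let go, with the terminal block facing the robot's base. I handed the job in at about 20 s and no verdict came back; I also viewed 11 pictures, one over the limit of 10.

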